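# Set a twist-lock drying-rack post to its partner's height

### The arm

A 6-joint arm with a two-finger parallel gripper is mounted at the origin on a cart in front of the work surface, level with it; the furniture and walls round the work are solid. World frame = base frame: x ahead of the robot, y to its left, z up, the work surface at z = 0. Lengths are in m, angles in rad, forces in N, time in s.
With the tool pointing down it reaches from about 0.225 to 0.875 m from the base axis. Payload 3.4 kg.
Tool frame: the origin (TCP) lies at the very end of the fingers, on their centre line; the grasp point (between the pads) lies 19 mm behind it (arm.grip_point_offset is the distance from the TCP to the grasp point, in m); z points along the fingers, y is the line along which they close (so a half turn about z gives the same grasp; the last joint's range is limited). The gripper opens to 85 mm and grips with 20 to 120 N. Pads are 22 mm wide; open, the fingers measure 114 mm over their backs; the gripper's body (76 mm by 85 mm) begins 54 mm behind the grasp point. The pads swing forward as they close: fully open they stand 13 mm farther back than shut.
Start: joints at [1.133, 0.276, 1.505, -0, 1.361, -0.121], TCP at [0.179, 0.546, 0.231] pointing down, gripper open.
Joint ranges: [-2.89, 2.89], [-0.75, 2.08], [0.22, 2.7], [-1.18, 4.32], [0.11, 2.71], [-2.7, 2.7]. Speed limits (rad/s): [2.57, 2.57, 3.14, 3.14, 3.14, 3.14].

### API

Orientations are given as a unit quaternion [x, y, z, w].
In Python, from workcell import arm, read_camera, camera_info, hand_in gives the robot as it stands. The module is installed in compiled form; this text tells all that it offers.
- The arm moves only by the tool jog_arm, never from a script. Its argument "deltas" is text: rows parted by semicolons, each of 7 numbers parted by spaces: the shift along the tool's x, y, z in mm, then the turn, a rotation vector about the tool's x, y, z in degrees, then the opening, from -1 (shut) to 1 (fully open). In form: tx ty tz rx ry rz claw; .... A call has 1 to 12 rows; each row shifts and turns the commanded pose from where the row before left it, along the tool's axes as they then stand; what a row does not reach is not made up. A row lasts 1/8 s, in which the tool goes at most 62.5 mm and 10.7 degrees, less where a joint would pass 70% of its speed; a pose out of reach is approached as far as the arm can. A call with a gripper value outside its range is refused whole. The fingers move at their own pace and stop on an object; "force" is the grip in N (left out, the last holds). Time passes only in rows, so rows that do not move let the fingers close. It gives the time, the measured TCP pose, the force, the opening and the grip force at its end, in the units of the state.
- arm.get_obs(): the state, without advancing time (a new reading comes with each control period).
- read_camera(name): name is "side" or "top"; returns (picture, depth): 384x512x3 uint8, red, green, blue; 384x512 float32, m along the optical axis (not along the pixel's ray), 0 where there is no reading.
- camera_info(name): a dict with "fx", "fy", "cx", "cy" (pixels), "k1" (the pictures are not rectified: a ray, as slopes to the right and down, at radius r is drawn at 1 + k1 r^2 times it, then the intrinsics apply), "extrinsics" (4x4, takes a point from camera to world coordinates). Camera axes: x right, y down, z forward; pixel columns grow to the right and rows downward; lengths in m; the calibration is good to about 2 mm. A picture is of the moment at which its call begins. camera_info takes no time and is no camera call.
- hand_in(): hands the job in; it is judged then, once.
The state is a dict: "clock": time; "joint_pos": joint angles; "joint_velocities": joint speeds; "joint_torque": joint torques, N m; "tcp_pos": TCP position; "orientation": TCP orientation; "ft_force": force on the tool from outside, world axes, zero at the start; "wrist_torque": the same for the moment, N m; "finger_gap": finger opening in m; "finger_force": force on a finger pad.
Only numpy, scipy, OpenCV 4.12 (cv2) and the standard library are available. Lean on these libraries where they do the work, as an engineer would, in place of code of your own. Each camera call takes 0.05 s, during which the arm holds its last target. There are 200 camera calls.

### The job

The two telescoping posts of the drying rack must carry the lath level, but one is still pushed in: twist its head anticlockwise (seen from above) until the clamp is free, draw it up to the same height as the other post, and twist it back clockwise until the clamp is firm, about 0.19 N m of twist (never mind how it stood before: it may have been too slack or too tight). Leave it standing locked at that height, without shifting the other post, the tin or the spice jar with the red cap.

Things in the scene. Friction and masses are not known exactly. Their poses are not given: they have to be found in the camera images.
- low_post_head (a point): the pushed-in (lower) post: level black head bar on its sliding section, 64 mm long, 24 thick, 24 tall, with a lip 8 mm high and 10 long at each end; the point is the middle of the bar, x along the bar, z up. 166 mm above the stove when fully in; can be drawn up 90 mm. Under it a rod 20 mm across (hub 23 mm, to 18 mm below the point). Section 0.25 kg; loose and let go, it sinks
- low_post_stand: the lower post's fixed part: steel tube 35 mm across on a round foot 80 mm across; ribbed collar 45 mm across, top 140 mm above the stove; origin under the foot's middle, z up along the tube, about which the section turns: anticlockwise from above loosens. The clamp is free 1.1 rad from the start, and 1.4 rad is still in range. The head sits on the rod through a springy coupling, 2.5 N m per rad
- set_post_head (a point): the other post, at its height and clamped, same make and size: level black head bar on top, 64 mm long, 24 thick, 24 tall, with a lip 8 mm high and 10 long at each end; the point is the middle of the bar, x along the bar, z up. 206 to 241 mm above the stove. Must not be moved
- low_shoe (a joint): the lower post's clamp: travel of its hidden spring shoe, m: 0 loose, 0.001 to 0.002 right, to 0.003 too tight. Closing, it bites at an unseen angle, different each time, 0.2 to 1 rad back from 1.1 rad open; then the twist grows some 0.03 N m per 0.1 rad, felt also when the hand stops; right at 0.19 N m (0.15 to 0.24). Undoing takes less. Clamped right it bears 8 N
- tin: short round tin in a red wrapper, 66 mm across, 82 mm tall, standing near the posts; origin under its middle
- jar_a: spice jar with a red cap, 45 mm across, 106 mm tall; origin under its middle

How it is judged:
On the way, in this order (a step that is already met when the one before it is completed fails the run):
1. the lower post's clamp is twisted free (value of joint low_shoe below 0.0002 m), for 0.1 s.
2. while free, its head is drawn up to the other head's height (within 12 mm) (value of joint low_shoe below 0.0002 m and z of low_post_head in the frame of set_post_head between -0.012 and 0.012 m), for 0.1 s.
At the end, for the whole second after the job is handed in: The two heads stand at the same height within 5 mm, and the lower post's clamp is firm but not overtightened (its shoe pressed back 1.0 to 2.0 mm), with the head let go (z of low_post_head in the frame of set_post_head between -0.005 and 0.005 m and value of joint low_shoe between 0.001 and 0.002 m); the robot touches nothing.
It fails at once if the other post is moved (over 8 mm at its head) (distance of set_post_head from where it was at the start of the episode above 0.008 m).
It fails at once if the tin is moved (over 20 mm) (distance of tin from where it was at the start of the episode above 0.02 m).
It fails at once if the spice jar is moved (over 20 mm) (distance of jar_a from where it was at the start of the episode above 0.02 m).
It also fails if it takes over 58 s, if anything falls off the work surface, if the arm or the gripper's body presses on something with over 40 N, if the wrist force passes 120 N, or if a joint passes its speed limit or range.

## Working session

There is one attempt and no reset: what is moved stays moved. The work goes in short steps, Python scripts to look and compute and a tool call to move; the robot and the scene stay as the last step left them, time stands still between calls to the robot, and variables do not carry over. Pictures are saved under pics/ and viewed, at most 10 in all, crops included, and the job is handed in when it is done.

Besides the shell and the picture viewer there is one more tool, called in YAML: its name, and indented under it one key for each argument. jog_arm: Moves the arm, as the interface text tells. Its arguments: {"type":"object","properties":{"deltas":{"type":"string"},"force":{"type":"number"}},"required":["deltas"]}

```bash
mkdir -p pics
cat > h.py <<'E'
import numpy as np,cv2
from workcell import arm,read_camera,camera_info,hand_in
def pts(name,d):
    c=camera_info(name);h,w=d.shape
    u,v=np.meshgrid(np.arange(w),np.arange(h))
    xd=(u-c["cx"])/c["fx"];yd=(v-c["cy"])/c["fy"];x,y=xd.copy(),yd.copy()
    for _ in range(8):
        s=1+c["k1"]*(x*x+y*y);x,y=xd/s,yd/s
    P=np.stack([x*d,y*d,d,np.ones_like(d)],-1)@np.array(c["extrinsics"]).T
    P[d==0]=np.nan
    return P[...,:3]
E
python3 - <<'E'
from h import *
for n in("top","side"):
    p,d=read_camera(n);np.savez(n+"0",p=p,P=pts(n,d))
    cv2.imwrite(f"pics/{n}0.png",cv2.resize(p[...,::-1],(768,576)))
    print(np.array(camera_info(n)["extrinsics"]).round(2))
print(arm.get_obs(), arm.grip_point_offset)
E
```

```text
[[ 0.   -1.    0.09  0.5 ]
 [-1.   -0.   -0.01 -0.13]
 [ 0.01 -0.09 -1.    1.  ]
 [ 0.    0.    0.    1.  ]]
[[-0.97 -0.05  0.24  0.35]
 [-0.24  0.32 -0.91  0.82]
 [-0.03 -0.95 -0.33  0.47]
 [ 0.    0.    0.    1.  ]]
{'clock': 0.1, 'joint_pos': array([ 1.13296565e+00,  2.76575934e-01,  1.50603138e+00,  2.14960534e-05,
        1.36064935e+00, -1.21018101e-01]), 'joint_velocities': array([-6.03378519e-05, -7.47804918e-04, -2.97111786e-03, -1.41862583e-03,
        1.01594431e-03, -8.01994543e-04]), 'joint_torque': array([ 2.31150123e-03, -4.17700088e+01, -2.46408230e+01, -1.16454285e-05,
        5.81210770e-03, -7.30951768e-06]), 'tcp_pos': array([0.17894655, 0.54596237, 0.23049108]), 'orientation': array([ 1.57746818e-01,  9.87479240e-01, -7.96838607e-04, -2.39571654e-04]), 'ft_force': array([0.75331951, 0.30807898, 0.19181022]), 'wrist_torque': array([-0.01565968,  0.02349128,  0.0276866 ]), 'finger_force': 0.0, 'finger_gap': 0.08549940838947172} 0.0187
```

View pics/top0.png

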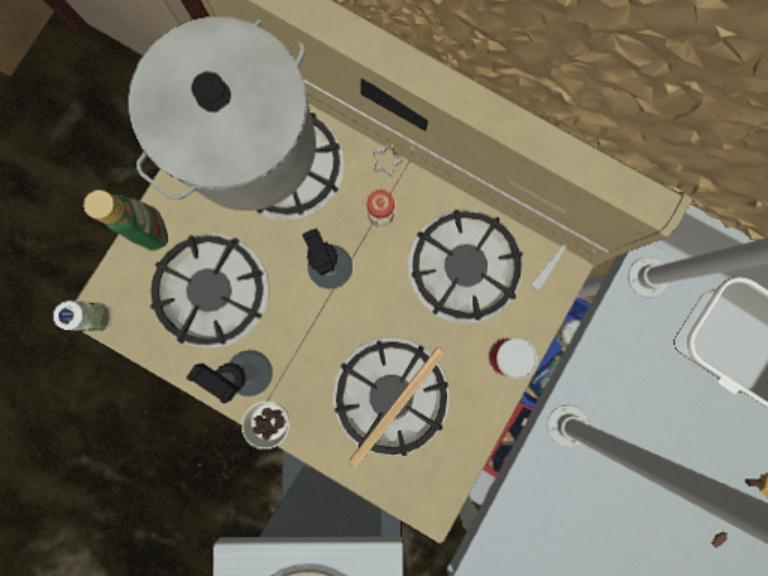

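View pics/side0.png

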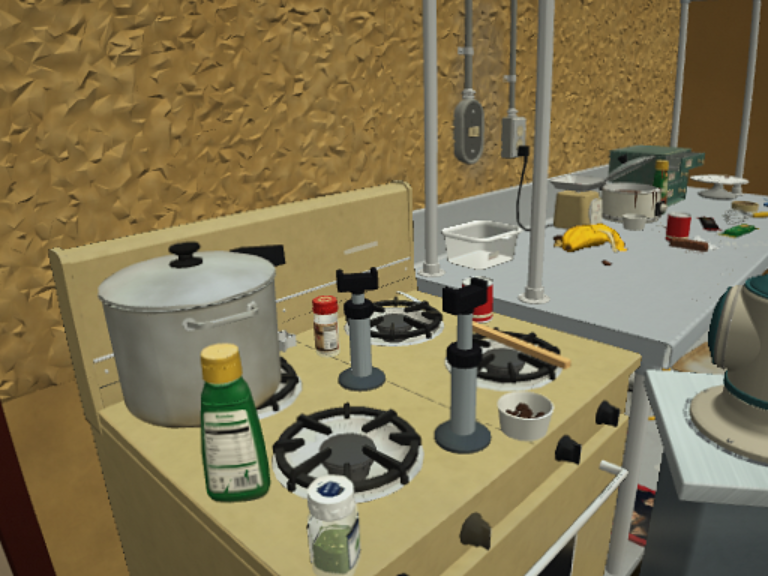

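The top view shows the posts at about (320,255) and (215,382). In the side view the far post, at (357,280), is the low one and the near one, at (465,295), is raised. The red-capped jar is at top (380,205), and the tin is at (515,357), well off to the right.

Run:
```python
from h import *
t=np.load("top0.npz");P=t["P"];p=t["p"].astype(int)
s=np.load("side0.npz");PS=s["P"];ps=s["p"].astype(int)
def roi(P,p,a,zmin,zmax,dark):
    x0,x1,y0,y1=[int(v/1.5) for v in a]
    q=P[y0:y1,x0:x1].reshape(-1,3);c=p[y0:y1,x0:x1].reshape(-1,3)
    m=(q[:,2]>zmin)&(q[:,2]<zmax)
    if dark:m&=c.max(1)<70
    return q[m]
def rect(q,n):
    r=cv2.minAreaRect((q[:,:2]*1000).astype(np.float32));print(n,len(q),r,"z",np.percentile(q[:,2],[2,25,50,75,90,98]).round(4))
for n,a,z in(("low",(295,345,225,280),.155),("set",(180,250,355,405),.19)):
    q=roi(P,p,a,z,.3,True);rect(q,"top "+n)
    zt=np.percentile(q[:,2],95);
    for lo,hi in((-.03,-.005),(-.005,.01)):
        k=q[(q[:,2]>zt+lo)&(q[:,2]<zt+hi)];rect(k,f"  {lo}")
for n,a,z in(("low",(330,385,260,300),.1),("set",(435,495,270,320),.1)):
    q=roi(PS,ps,a,z,.3,True)
    q=q[(q[:,0]<.8)&(q[:,1]<.5)];rect(q,"side "+n)
# low foot/tube from top
for n,a in(("lowfoot",(300,360,240,295)),("setfoot",(225,280,345,400))):
    q=roi(P,p,a,.003,.03,False);rect(q,n)
q=roi(P,p,(360,400,185,212),.09,.13,False);rect(q,"jar")
# side collar
for n,a in(("lowcol",(330,385,295,320)),("setcol",(435,495,335,370))):
    q=roi(PS,ps,a,.1,.16,False);q=q[q[:,0]<.8];rect(q,n)
q=roi(PS,ps,(345,375,320,365),.04,.11,False);rect(q,"lowtube side")
c=np.array([[ (320,255),(215,382)]])
crop=cv2.resize(t["p"][145:270,115:250,::-1],None,fx=4,fy=4,interpolation=cv2.INTER_CUBIC)
cv2.imwrite("pics/c1.png",crop)
```

```text
top low 330 ((619.3281860351562, -31.399642944335938), (63.384830474853516, 23.900903701782227), 23.212915420532227) z [0.1766 0.1853 0.1867 0.1921 0.1943 0.1956]
  -0.03 237 ((618.83349609375, -31.57334327697754), (62.28464889526367, 23.91461753845215), 23.42403793334961) z [0.1748 0.1849 0.186  0.1871 0.188  0.1892]
  -0.005 93 ((619.4244384765625, -31.157276153564453), (63.00939178466797, 23.28620719909668), 23.678375244140625) z [0.1908 0.1926 0.1937 0.1947 0.1954 0.1961]
top set 441 ((433.9158630371094, 106.0723876953125), (63.793880462646484, 23.420326232910156), 56.65753936767578) z [0.2002 0.2175 0.2192 0.2227 0.227  0.2284]
  -0.03 325 ((433.4970397949219, 105.73246765136719), (62.93462371826172, 23.09429931640625), 57.30398941040039) z [0.2003 0.2167 0.2185 0.2197 0.2207 0.222 ]
  -0.005 113 ((433.9314880371094, 106.90689086914062), (62.37879943847656, 22.718421936035156), 56.447635650634766) z [0.2227 0.2257 0.2266 0.2274 0.2283 0.2289]
side low 366 ((621.6749267578125, -30.177173614501953), (63.59600830078125, 31.307296752929688), 20.152421951293945) z [0.1557 0.1694 0.17
[... 436 characters left out ...]
3), 0.8857136368751526) z [0.0032 0.0086 0.0119 0.0142 0.0163 0.0209]
jar 220 ((715.23046875, -121.73900604248047), (41.6669807434082, 33.093021392822266), 89.80276489257812) z [0.1029 0.1058 0.1069 0.1079 0.1087 0.1099]
lowcol 302 ((663.099609375, -68.69950866699219), (45.58515167236328, 164.17648315429688), 46.23976135253906) z [0.1025 0.1247 0.1339 0.1399 0.1468 0.1535]
setcol 432 ((432.90252685546875, 113.37137603759766), (45.41700744628906, 38.422874450683594), 8.299785614013672) z [0.117  0.1283 0.1369 0.1401 0.15   0.1575]
lowtube side 376 ((616.6353759765625, -20.95421600341797), (35.18210220336914, 21.23099136352539), 25.267431259155273) z [0.0411 0.0571 0.076  0.0932 0.1033 0.109 ]
```

View pics/c1.png

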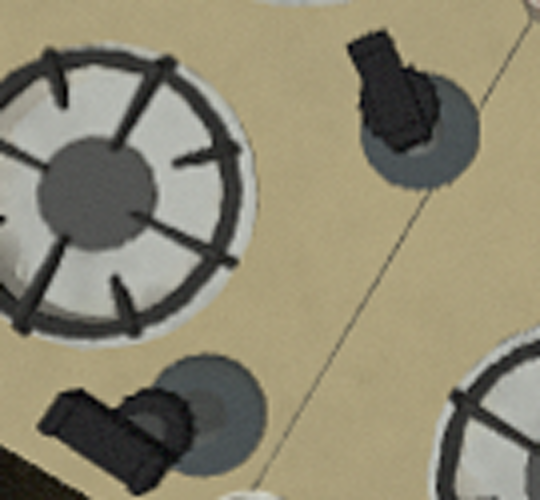

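The low post head is at about (0.619, -0.0315), with its bar at 23.4° and its plate top at z≈0.1865. The set head is about 33 mm higher. I'll lift, travel and then turn.

jog_arm:
  deltas: "0 0 -50 0 0 0 1; 0 0 -50 0 0 0 1; -50 -34.3 0 0 0 0 1; -50 -34.3 0 0 0 0 1; -50 -34.3 0 0 0 0 1; -50 -34.3 0 0 0 0 1; -50 -34.3 0 0 0 0 1; -50 -34.3 0 0 0 0 1; -50 -34.3 0 0 0 0 1; -50 -34.3 0 0 0 0 1; -50 -34.3 0 0 0 0 1; -50 -34.3 0 0 0 0 1"
  force: 60

```text
clock: 1.6
tcp_pos: [0.5482, 0.063, 0.3309]
orientation: [0.158, 0.987, 0.0, -0.0]
ft_force: [0.9, 0.8, 0.4]
finger_gap: 0.0859
finger_force: 0.0
```

jog_arm:
  deltas: "-49 -34.3 0 0 0 0 1; -49 -34.3 0 0 0 0 1; 0 0 0 0 0 10.6 1; 0 0 0 0 0 10.6 1; 0 0 0 0 0 10.6 1; 0 0 0 0 0 10.6 1; 0 0 0 0 0 10.6 1; 0 0 0 0 0 10.6 1; 0 0 0 0 0 10.6 1; 0 0 0 0 0 10.6 1; 0 0 0 0 0 10.6 1; 0 0 0 0 0 10.6 1"

```text
clock: 3.1
tcp_pos: [0.6189, -0.0309, 0.3307]
orientation: [0.885, 0.466, -0.0, -0.0]
ft_force: [0.7, -1.1, -0.1]
finger_gap: 0.0853
finger_force: 0.0
```

jog_arm:
  deltas: "0 0 0 0 0 10.6 1; 0 0 0 0 0 10.6 1; 0 0 0 0 0 10.6 1; 0 0 0 0 0 0 1; 0 0 0 0 0 0 1"

```text
clock: 3.72
tcp_pos: [0.619, -0.031, 0.331]
orientation: [0.978, 0.21, -0.0, -0.0]
ft_force: [-0.8, -0.2, 1.4]
finger_gap: 0.0854
finger_force: 0.0
```

```bash
cat > go.py <<'E'
from h import *
import sys
from scipy.spatial.transform import Rotation as R
def go(x,y,z,yaw):
    o=arm.get_obs();r=R.from_quat(o["orientation"])
    d=r.inv().apply(np.array([x,y,z])-o["tcp_pos"])*1000
    X=r.as_matrix()[:,0];
    a=np.deg2rad(yaw);T=R.from_matrix(np.array([[np.cos(a),np.sin(a),0],[np.sin(a),-np.cos(a),0],[0,0,-1]]))
    print("pos",o["tcp_pos"].round(4),"yaw",np.degrees(np.arctan2(X[1],X[0])).round(2),"t",o["clock"],"shift",d.round(1),"rot",(r.inv()*T).as_rotvec(degrees=True).round(2),"F",o["ft_force"].round(2),"M",o["wrist_torque"].round(3),"j",o["joint_pos"].round(2),"gap",o["finger_gap"].round(4))
if __name__=="__main__": go(*map(float,sys.argv[1:]))
E
python3 go.py .619 -.0315 .158 23.4
```

```text
Traceback (most recent call last):
  File "go.py", line 10, in <module>
    if __name__=="__main__": go(*map(float,sys.argv[1:]))
                             ~~^^^^^^^^^^^^^^^^^^^^^^^^^^
  File "go.py", line 9, in go
    print("pos",o["tcp_pos"].round(4),"yaw",np.degrees(np.arctan2(X[1],X[0])).round(2),"t",o["clock"],"shift",d.round(1),"rot",(r.inv()*T).as_rotvec(degrees=True).round(2),"F",o["ft_force"].round(2),"M",o["wrist_torque"].round(3),"j",o["joint_pos"].round(2),"gap",o["finger_gap"].round(4))
                                                                                                                                                                                                                                                                        ^^^^^^^^^^^^^^^^^^^^^
AttributeError: 'float' object has no attribute 'round'
```

jog_arm:
  deltas: "0 0 50 0 0 0.8 1; 0 0 50 0 0 0 1; 0 0 40 0 0 0 1; 0 0 20 0 0 0 1; 0 0 13 0 0 0 1; 0 0 0 0 0 0 1; 0 0 0 0 0 0 1"

```text
clock: 4.6
tcp_pos: [0.62, -0.0312, 0.1594]
orientation: [0.979, 0.202, 0.001, 0.0]
ft_force: [0.5, -0.9, -0.3]
finger_gap: 0.0856
finger_force: 0.0
```

```bash
sed -i 's/o\["finger_gap"\].round(4)/round(float(o["finger_gap"]),4)/' go.py
python3 go.py .619 -.0315 .158 23.4
python3 - <<'E'
from h import *
p,d=read_camera("side");cv2.imwrite("pics/s1.png",cv2.resize(p[130:270,180:320,::-1],None,fx=4,fy=4,interpolation=cv2.INTER_CUBIC))
E
```

```text
pos [ 0.62   -0.0312  0.1594] yaw 23.27 t 4.6 shift [-1.  -0.1  1.4] rot [ 0.06 -0.1  -0.13] F [ 0.47 -0.94 -0.28] M [-0.034 -0.     0.012] j [-0.16  0.39  1.52  0.    1.23  1.  ] gap 0.0856
```

View pics/s1.png

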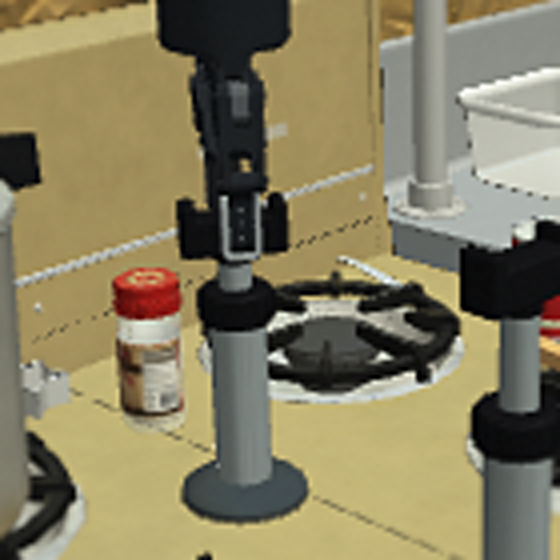

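The finger is centred on the low head's bar, at about (240,225) in the crop, clear of the collar. Closing.

jog_arm:
  deltas: "0 0 0 0 0 0 -1; 0 0 0 0 0 0 -1; 0 0 0 0 0 0 -1; 0 0 0 0 0 0 -1; 0 0 0 0 0 0 -1; 0 0 0 0 0 0 -1; 0 0 0 0 0 0 -1; 0 0 0 0 0 0 -1"
  force: 60

```text
clock: 5.65
tcp_pos: [0.6193, -0.0311, 0.1583]
orientation: [0.979, 0.202, 0.0, 0.0]
ft_force: [0.4, -0.5, 0.0]
finger_gap: 0.0231
finger_force: 61.7
```

```bash
python3 go.py .619 -.0315 .158 23.4
```

```text
pos [ 0.6193 -0.0311  0.1583] yaw 23.25 t 5.65 shift [-0.4  0.3  0.3] rot [ 0.01 -0.01 -0.15] F [ 0.43 -0.47  0.04] M [-0.055 -0.064  0.002] j [-0.16  0.39  1.52 -0.    1.23  1.  ] gap 0.0231
```

jog_arm:
  deltas: "0 0 0 0 0 -5 -1; 0 0 0 0 0 -5 -1; 0 0 0 0 0 0 -1; 0 0 0 0 0 0 -1"

```text
clock: 6.15
tcp_pos: [0.6193, -0.0312, 0.1582]
orientation: [0.958, 0.286, 0.0, 0.0]
ft_force: [0.9, -2.5, -1.2]
finger_gap: 0.0233
finger_force: 61.6
```

```bash
python3 go.py .619 -.0315 .158 23.4
```

```text
pos [ 0.6193 -0.0312  0.1582] yaw 33.18 t 6.15 shift [-0.4  0.1  0.2] rot [ 0.02 -0.    9.78] F [ 0.94 -2.53 -1.23] M [-0.228 -0.17  -0.01 ] j [-0.16  0.39  1.52 -0.    1.23  0.83] gap 0.0233
```

jog_arm:
  deltas: "0 0 0 0 0 -6 -1; 0 0 0 0 0 -6 -1; 0 0 0 0 0 -6 -1; 0 0 0 0 0 -6 -1; 0 0 0 0 0 -6 -1; 0 0 0 0 0 0 -1; 0 0 0 0 0 0 -1"

```text
clock: 7.02
tcp_pos: [0.6196, -0.0314, 0.1582]
orientation: [0.852, 0.524, 0.0, 0.001]
ft_force: [2.1, -3.3, -3.2]
finger_gap: 0.0233
finger_force: 61.4
```

```bash
python3 go.py .619 -.0315 .158 23.4
```

```text
pos [ 0.6196 -0.0314  0.1582] yaw 63.15 t 7.025 shift [-0.3 -0.5  0.2] rot [ 6.000e-02 -1.000e-02  3.975e+01] F [ 2.11 -3.26 -3.17] M [-0.419 -0.356 -0.024] j [-0.16  0.39  1.52 -0.    1.23  0.31] gap 0.0233
```

jog_arm:
  deltas: "0 0 0 0 0 -6 -1; 0 0 0 0 0 -6 -1; 0 0 0 0 0 -6 -1; 0 0 0 0 0 -6 -1; 0 0 0 0 0 -6 -1; 0 0 0 0 0 0 -1; 0 0 0 0 0 0 -1"

```text
clock: 7.9
tcp_pos: [0.6199, -0.0315, 0.1582]
orientation: [0.688, 0.726, 0.0, 0.001]
ft_force: [3.6, -2.9, -3.9]
finger_gap: 0.0229
finger_force: 61.3
```

```bash
python3 go.py .619 -.0315 .158 23.4
```

```text
pos [ 0.6199 -0.0315  0.1582] yaw 93.08 t 7.9 shift [ 0.1 -0.9  0.2] rot [ 0.11 -0.   69.68] F [ 3.59 -2.88 -3.91] M [-0.473 -0.493  0.01 ] j [-0.16  0.39  1.52 -0.    1.23 -0.22] gap 0.0229
```

jog_arm:
  deltas: "0 0 -2 0 0 0 -1; 0 0 -3 0 0 0 -1; 0 0 -4 0 0 0 -1; 0 0 0 0 0 0 -1"

```text
clock: 8.4
tcp_pos: [0.62, -0.0315, 0.1677]
orientation: [0.688, 0.726, 0.0, 0.001]
ft_force: [3.3, -3.7, -0.6]
finger_gap: 0.0231
finger_force: 61.6
```

```bash
python3 go.py .619 -.0315 .158 23.4
```

```text
pos [ 0.62   -0.0315  0.1677] yaw 93.12 t 8.4 shift [ 0.1 -1.   9.7] rot [ 1.300e-01 -1.000e-02  6.972e+01] F [ 3.26 -3.7  -0.56] M [-0.576 -0.407  0.005] j [-0.16  0.38  1.51 -0.    1.25 -0.22] gap 0.0231
```

jog_arm:
  deltas: "0 0 -4 0 0 0 -1; 0 0 -4 0 0 0 -1; 0 0 -4 0 0 0 -1; 0 0 -4 0 0 0 -1; 0 0 -4 0 0 0 -1; 0 0 -4 0 0 0 -1; 0 0 0 0 0 0 -1; 0 0 0 0 0 0 -1; 0 0 0 0 0 0 -1"

```text
clock: 9.52
tcp_pos: [0.62, -0.0315, 0.1917]
orientation: [0.688, 0.726, 0.0, 0.001]
ft_force: [3.7, -3.6, -0.0]
finger_gap: 0.0232
finger_force: 61.6
```

```bash
python3 go.py .619 -.0315 .158 23.4
python3 - <<'E'
from h import *
t=np.load("side0.npz");P0=t["P"];p0=t["p"]
out=[]
Ds=[]
for k in range(4):
    p,d=read_camera("side");Ds.append(d)
D=np.mean(Ds,0);P=pts("side",D);np.savez("side1",p=p,P=P)
def head(P,p,c):
    m=(p.max(2)<70)&(np.hypot(P[...,0]-c[0],P[...,1]-c[1])<.045)&(P[...,2]>.15)
    return P[m][:,2]
for n,c in(("low",(.6195,-.0313)),("set",(.434,.106))):
    for PP,pp in((P0,p0),(P,p)):
        print(n,np.percentile(head(PP,pp,c),[2,10,50,90,98]).round(4))
cv2.imwrite("pics/s2.png",cv2.resize(p[150:260,200:340,::-1],None,fx=5,fy=5,interpolation=cv2.INTER_CUBIC))
E
```

```text
pos [ 0.62   -0.0315  0.1917] yaw 93.13 t 9.525 shift [ 0.1 -1.  33.7] rot [ 1.400e-01 -1.000e-02  6.973e+01] F [ 3.72 -3.64 -0.02] M [-0.459 -0.403 -0.072] j [-0.16  0.37  1.47 -0.    1.3  -0.22] gap 0.0232
low [0.1581 0.1646 0.1779 0.1883 0.1935]
low [0.2026 0.2237 0.3063 0.3898 0.5283]
set [0.1722 0.1977 0.2128 0.224  0.2267]
set [0.1748 0.1977 0.2127 0.2241 0.2267]
```

View pics/s2.png

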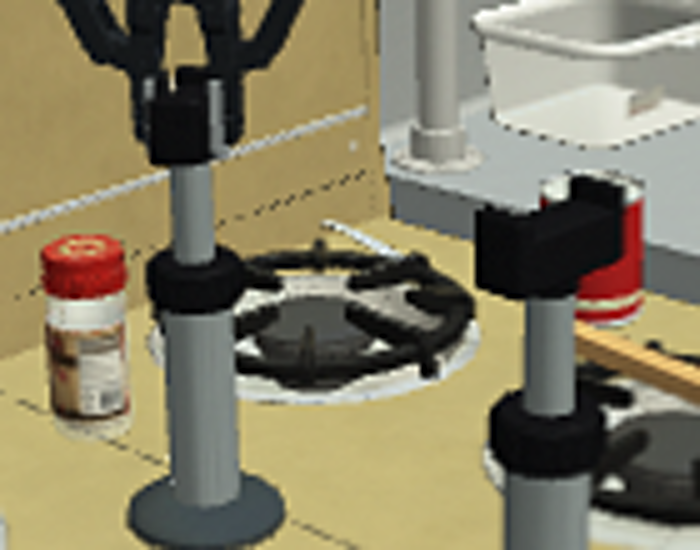

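The low head is now drawn up, with its end face at crop x 150-210, y 75-160, and it turned with the gripper. I'll check the height from that end face.

Run:
```python
from h import *
t=np.load("side1.npz");P=t["P"];p=t["p"]
for n,(x0,x1,y0,y1) in dict(low=(229,244,162,186),setnear=(294,308,190,212),setfar=(312,326,183,206)).items():
    for x in range(x0,x1,2):
        s=[(P[y,x,2]*1000).round(1) for y in range(y0,y1) if p[y,x].max()<60 and (np.hypot(P[y,x,0]-.6195,P[y,x,1]+.031)<.04 or n!="low")]
        print(n,x,s[:2],s[-3:])
d=[];
for k in range(4):
    q,dd=read_camera("top");d.append(dd)
Pt=pts("top",np.mean(d,0))
for n,c in(("low",(.6195,-.0313)),("set",(.434,.106))):
    m=(q.max(2)<70)&(np.hypot(Pt[...,0]-c[0],Pt[...,1]-c[1])<.036)&(Pt[...,2]>.19)&(Pt[...,2]<.24)
    v=Pt[m][:,2];print(n,len(v),np.histogram(v,np.arange(.19,.241,.002)))
```

```text
low 229 [np.float64(238.8), np.float64(235.9)] [np.float64(210.1), np.float64(202.5), np.float64(200.1)]
low 231 [np.float64(236.0), np.float64(234.0)] [np.float64(202.0), np.float64(199.8), np.float64(197.5)]
low 233 [np.float64(224.0), np.float64(221.5)] [np.float64(202.4), np.float64(199.6), np.float64(197.0)]
low 235 [np.float64(224.4), np.float64(222.7)] [np.float64(202.2), np.float64(200.1), np.float64(197.5)]
low 237 [np.float64(226.8), np.float64(225.0)] [np.float64(202.6), np.float64(200.5), np.float64(197.5)]
low 239 [np.float64(224.6), np.float64(222.8)] [np.float64(202.0), np.float64(200.1), np.float64(197.3)]
low 241 [np.float64(227.0), np.float64(225.9)] [np.float64(199.0), np.float64(196.0), np.float64(191.8)]
low 243 [np.float64(239.2), np.float64(237.9)] [np.float64(237.9), np.float64(235.3), np.float64(232.5)]
setnear 294 [np.float64(23.2), np.float64(19.3)] [np.float64(23.2), np.float64(19.3)]
setnear 296 [np.float64(225.8), np.float64(225.1)] [np.float64(201.2), np.float64(198.9), np.float64(196.9)]
setnear 298 [np.float64(226.8), np.float64(226.9)] [np.float64(20
[... 1219 characters left out ...]
.float64(199.8)]
low 59 (array([ 0,  0,  0,  0,  3,  2,  1,  0,  4,  2,  1,  1,  1,  4,  5,  4,  4,
        2, 20,  4,  0,  0,  0,  1,  0]), array([0.19 , 0.192, 0.194, 0.196, 0.198, 0.2  , 0.202, 0.204, 0.206,
       0.208, 0.21 , 0.212, 0.214, 0.216, 0.218, 0.22 , 0.222, 0.224,
       0.226, 0.228, 0.23 , 0.232, 0.234, 0.236, 0.238, 0.24 ]))
set 439 (array([  0,   0,   1,   2,   6,   8,   6,   7,  12,   6,  11,   6,   9,
        24, 199,  28,  12,  16,  77,   9,   0,   0,   0,   0,   0]), array([0.19 , 0.192, 0.194, 0.196, 0.198, 0.2  , 0.202, 0.204, 0.206,
       0.208, 0.21 , 0.212, 0.214, 0.216, 0.218, 0.22 , 0.222, 0.224,
       0.226, 0.228, 0.23 , 0.232, 0.234, 0.236, 0.238, 0.24 ]))
```

```bash
cat > tq.py <<'E'
from h import *
M=[];F=[]
for k in range(5):
    read_camera("side");o=arm.get_obs();M.append(o["wrist_torque"]);F.append(o["ft_force"])
q=o["orientation"]
print("Mz",np.mean(M,0)[2].round(4),"sd",np.std(M,0)[2].round(3),"F",np.mean(F,0).round(2),"yaw",np.degrees(2*np.arctan2(q[1],q[0])).round(2),"pos",o["tcp_pos"].round(4),"t",o["clock"])
E
python3 tq.py
```

```text
Mz -0.0083 sd 0.027 F [ 3.92 -3.77 -0.66] yaw 93.13 pos [ 0.62   -0.0315  0.1917] t 10.175
```

jog_arm:
  deltas: "0 0 0 0 0 4 -1; 0 0 0 0 0 4 -1; 0 0 0 0 0 4 -1; 0 0 0 0 0 4 -1; 0 0 0 0 0 0 -1; 0 0 0 0 0 0 -1"

```text
clock: 10.92
tcp_pos: [0.6197, -0.0315, 0.1917]
orientation: [0.782, 0.623, 0.0, 0.001]
ft_force: [3.9, -4.0, -1.0]
finger_gap: 0.0231
finger_force: 61.6
```

```bash
python3 tq.py
```

```text
Mz 0.01 sd 0.025 F [ 3.72 -3.65 -1.17] yaw 77.14 pos [ 0.6197 -0.0315  0.1917] t 11.175
```

jog_arm:
  deltas: "0 0 0 0 0 4 -1; 0 0 0 0 0 4 -1; 0 0 0 0 0 4 -1; 0 0 0 0 0 0 -1; 0 0 0 0 0 0 -1"

```text
clock: 11.8
tcp_pos: [0.6196, -0.0314, 0.1916]
orientation: [0.842, 0.539, 0.0, 0.001]
ft_force: [2.7, -4.4, -1.1]
finger_gap: 0.0228
finger_force: 61.6
```

```bash
python3 tq.py
```

```text
Mz 0.0243 sd 0.017 F [ 3.67 -3.79 -0.65] yaw 65.26 pos [ 0.6196 -0.0314  0.1916] t 12.05
```

jog_arm:
  deltas: "0 0 0 0 0 4 -1; 0 0 0 0 0 4 -1; 0 0 0 0 0 4 -1; 0 0 0 0 0 0 -1; 0 0 0 0 0 0 -1"

```text
clock: 12.68
tcp_pos: [0.6195, -0.0313, 0.1915]
orientation: [0.894, 0.449, 0.0, 0.0]
ft_force: [2.5, -4.4, -1.2]
finger_gap: 0.0228
finger_force: 61.6
```

```bash
python3 tq.py
```

```text
Mz -0.0074 sd 0.021 F [ 3.26 -3.99 -0.75] yaw 53.33 pos [ 0.6195 -0.0314  0.1915] t 12.925
```

jog_arm:
  deltas: "0 0 0 0 0 4 -1; 0 0 0 0 0 4 -1; 0 0 0 0 0 4 -1; 0 0 0 0 0 0 -1; 0 0 0 0 0 0 -1"

```text
clock: 13.55
tcp_pos: [0.6193, -0.0312, 0.1914]
orientation: [0.936, 0.353, 0.0, 0.0]
ft_force: [2.4, -4.4, -0.8]
finger_gap: 0.023
finger_force: 61.6
```

```bash
python3 tq.py
```

```text
Mz -0.0121 sd 0.039 F [ 2.79 -4.47 -0.9 ] yaw 41.36 pos [ 0.6194 -0.0313  0.1914] t 13.8
```

jog_arm:
  deltas: "0 0 0 0 0 4 -1; 0 0 0 0 0 4 -1; 0 0 0 0 0 4 -1; 0 0 0 0 0 0 -1; 0 0 0 0 0 0 -1"

```text
clock: 14.42
tcp_pos: [0.6193, -0.0311, 0.1914]
orientation: [0.967, 0.253, 0.0, 0.0]
ft_force: [3.1, -4.2, -0.7]
finger_gap: 0.0229
finger_force: 61.6
```

```bash
python3 tq.py
```

```text
Mz 0.022 sd 0.026 F [ 2.66 -3.92 -0.92] yaw 29.33 pos [ 0.6193 -0.0311  0.1914] t 14.675
```

jog_arm:
  deltas: "0 0 0 0 0 4 -1; 0 0 0 0 0 4 -1; 0 0 0 0 0 4 -1; 0 0 0 0 0 0 -1; 0 0 0 0 0 0 -1"

```text
clock: 15.3
tcp_pos: [0.6192, -0.031, 0.1913]
orientation: [0.989, 0.151, 0.0, -0.0]
ft_force: [2.8, -4.3, -1.8]
finger_gap: 0.0229
finger_force: 61.6
```

```bash
python3 tq.py
```

```text
Mz 0.053 sd 0.028 F [ 3.03 -3.97 -1.16] yaw 17.27 pos [ 0.6192 -0.031   0.1913] t 15.55
```

jog_arm:
  deltas: "0 0 0 0 0 4 -1; 0 0 0 0 0 4 -1; 0 0 0 0 0 4 -1; 0 0 0 0 0 0 -1; 0 0 0 0 0 0 -1"

```text
clock: 16.18
tcp_pos: [0.6191, -0.0308, 0.1913]
orientation: [0.999, 0.046, -0.0, -0.0]
ft_force: [3.3, -2.7, -2.0]
finger_gap: 0.0228
finger_force: 61.6
```

```bash
python3 tq.py;python3 tq.py
```

```text
Mz 0.1565 sd 0.042 F [ 2.72 -3.14 -1.3 ] yaw 5.27 pos [ 0.6191 -0.0308  0.1913] t 16.425
Mz 0.1648 sd 0.021 F [ 3.   -2.58 -0.93] yaw 5.26 pos [ 0.6191 -0.0308  0.1912] t 16.675
```

jog_arm:
  deltas: "0 0 0 0 0 4 -1; 0 0 0 0 0 4 -1; 0 0 0 0 0 0 -1; 0 0 0 0 0 0 -1"

```text
clock: 17.18
tcp_pos: [0.6191, -0.0307, 0.1912]
orientation: [1.0, -0.024, -0.0, -0.0]
ft_force: [3.7, -0.5, -1.2]
finger_gap: 0.023
finger_force: 61.6
```

```bash
for i in 1 2 3; do python3 tq.py; done
```

```text
Mz 0.1527 sd 0.01 F [ 3.11 -1.52 -1.36] yaw -2.74 pos [ 0.6191 -0.0307  0.1913] t 17.425
Mz 0.1482 sd 0.029 F [ 2.48 -0.56 -1.39] yaw -2.75 pos [ 0.6191 -0.0307  0.1913] t 17.675
Mz 0.175 sd 0.029 F [ 3.33  0.19 -1.97] yaw -2.75 pos [ 0.6191 -0.0307  0.1912] t 17.925
```

```bash
for i in 1 2 3 4 5; do python3 tq.py; done
python3 - <<'E'
from h import *
p,d=read_camera("top");cv2.imwrite("pics/t2.png",cv2.resize(p[140:240,180:280,::-1],None,fx=5,fy=5,interpolation=cv2.INTER_CUBIC))
p,d=read_camera("side");cv2.imwrite("pics/s3.png",cv2.resize(p[150:260,200:340,::-1],None,fx=5,fy=5,interpolation=cv2.INTER_CUBIC))
E
```

```text
Mz 0.195 sd 0.039 F [ 2.84  0.61 -1.62] yaw -2.75 pos [ 0.6191 -0.0307  0.1912] t 18.175
Mz 0.2085 sd 0.015 F [ 3.15  1.36 -1.71] yaw -2.75 pos [ 0.6191 -0.0307  0.1913] t 18.425
Mz 0.1775 sd 0.008 F [ 2.84  1.64 -1.68] yaw -2.75 pos [ 0.6191 -0.0307  0.1913] t 18.675
Mz 0.176 sd 0.024 F [ 2.88  2.05 -2.25] yaw -2.75 pos [ 0.6191 -0.0308  0.1913] t 18.925
Mz 0.2013 sd 0.018 F [ 2.98  3.19 -1.79] yaw -2.75 pos [ 0.6191 -0.0308  0.1912] t 19.175
```

View pics/s3.png

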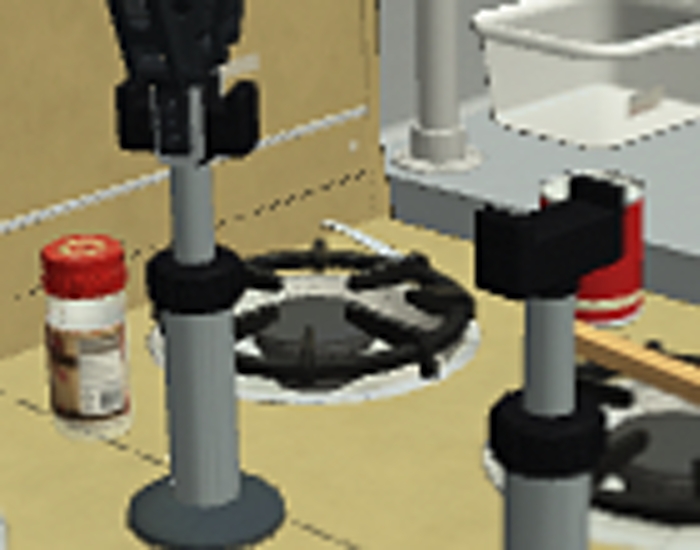

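The head is now level with the set one (left face around (190,115) in the crop), and the torque averages about 0.18-0.19 N m. Releasing.

jog_arm:
  deltas: "0 0 0 0 0 0 0; 0 0 0 0 0 0 1; 0 0 0 0 0 0 1; 0 0 0 0 0 0 1; 0 0 0 0 0 0 1; 0 0 0 0 0 0 1; 0 0 0 0 0 0 1; 0 0 0 0 0 0 1"

```text
clock: 20.27
tcp_pos: [0.6192, -0.031, 0.1913]
orientation: [1.0, -0.024, -0.0, -0.0]
ft_force: [0.1, 0.0, 0.6]
finger_gap: 0.0852
finger_force: 0.0
```

```bash
for i in 1 2 3; do python3 tq.py; done
```

```text
Mz 0.0068 sd 0.03 F [ 0.43 -0.2  -0.38] yaw -2.75 pos [ 0.6192 -0.031   0.1913] t 20.525
Mz 0.0005 sd 0.041 F [ 0.2  -0.16 -0.06] yaw -2.75 pos [ 0.6192 -0.031   0.1913] t 20.775
Mz -0.0147 sd 0.03 F [0.59 0.29 0.12] yaw -2.75 pos [ 0.6192 -0.031   0.1913] t 21.025
```

jog_arm:
  deltas: "0 0 -10 0 0 0 1; 0 0 -30 0 0 0 1; 0 0 -50 0 0 0 1; 0 0 -50 0 0 0 1; -40 0 0 0 0 0 1; -50 0 0 0 0 0 1; -50 0 0 0 0 0 1; -50 0 0 0 0 0 1; 0 0 0 0 0 0 1"

```text
clock: 22.15
tcp_pos: [0.4262, -0.0214, 0.3328]
orientation: [1.0, -0.024, 0.001, 0.0]
ft_force: [1.0, -0.5, -0.0]
finger_gap: 0.085
finger_force: 0.0
```

Run:
```python
from h import *
d=[]
for k in range(6):
    q,dd=read_camera("top");d.append(dd)
Pt=pts("top",np.mean(d,0))
for n,c in(("low",(.6195,-.0313)),("set",(.434,.106))):
    m=(q.max(2)<70)&(np.hypot(Pt[...,0]-c[0],Pt[...,1]-c[1])<.04)&(Pt[...,2]>.205)&(Pt[...,2]<.235)
    v=Pt[m];print(n,len(v),np.median(v[v[:,2]<.2225,2]),np.median(v[v[:,2]>.2235,2]),cv2.minAreaRect((v[:,:2]*1000).astype(np.float32)))
d=[]
for k in range(4):
    q,dd=read_camera("side");d.append(dd)
P=pts("side",np.mean(d,0))
for n,c in(("low",(.6195,-.0313)),("set",(.434,.106))):
    m=(q.max(2)<70)&(np.hypot(P[...,0]-c[0],P[...,1]-c[1])<.045)&(P[...,2]>.15)&(P[...,2]<.25)
    print(n,np.percentile(P[m][:,2],[2,10,50,90,98]).round(4))
print(arm.get_obs()["tcp_pos"],arm.get_obs()["clock"])
```

```text
low 360 0.21846770303319407 0.22630042794211036 ((619.5411376953125, -31.444400787353516), (63.50197982788086, 23.412179946899414), 3.2387797832489014)
set 181 0.21905575695571566 0.2269541805483795 ((440.4527587890625, 112.90137481689453), (44.541473388671875, 19.649080276489258), 58.3961296081543)
low [0.1906 0.1968 0.2105 0.2211 0.2261]
set [0.1747 0.1979 0.2126 0.2241 0.2266]
[ 0.42993923 -0.02195585  0.33092   ] 22.65
```

```bash
python3 -c "
from workcell import hand_in
print(hand_in())"
```

```text
the job is handed in; nothing more can be done
None
```

I handed the job in, but no verdict came back: the low post stands let go within about 1 mm of the other head's height, locked with about 0.19 N m of measured twist, though its spring-back on release hinted at a slightly firmer clamp.

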